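# Stand the fallen cabinet leg up in its bin

### The arm

A 6-joint arm with a two-finger parallel gripper is mounted at the origin on the work surface. World frame = base frame: x ahead of the robot, y to its left, z up, the work surface at z = 0. Lengths are in m, angles in rad, forces in N, time in s.
With the tool pointing down it reaches from about 0.375 to 0.9 m from the base axis. Payload 3.1 kg.
Tool frame: the origin (TCP) lies midway between the tips of the shut fingers; the grasp point (between the pads) lies 19 mm behind it (manip.hold_point_z is the distance from the TCP to the grasp point, in m); x points along the fingers, y is the direction in which the jaws open and shut, and the axes are right-handed (so a half turn about x gives the same grasp; the last joint's range is limited). The gripper opens to 85 mm and grips with 20 to 120 N. Pads are 22 mm wide; open, the fingers measure 114 mm over their backs; the gripper's body (76 mm by 85 mm) begins 54 mm behind the grasp point. The pads swing forward as they close: fully open they stand 13 mm farther back than shut.
Start: joints at [-1.49, 0.527, 1.433, -0, 1.181, -0.178], TCP at [0.161, -0.604, 0.231] pointing down, gripper open.
Joint ranges: [-3.08, 3.08], [-0.75, 2.2], [0.22, 2.44], [-1.43, 4.57], [0, 2.65], [-2.85, 2.85]. Speed limits (rad/s): [2.79, 2.79, 3.14, 3.14, 3.14, 3.14].

### API

Orientations are given as a unit quaternion [x, y, z, w].
In Python, from station import manip, snapshot gives the robot as it stands.
- The arm moves only by the tool play_rows, never from a script. Its argument "series" is a list of rows, each a list of 4 numbers: the shift along the tool's x, y, z in m, then the turn about the tool's x in degrees. In form: [[tx, ty, tz, spin], ...]. A call has 1 to 20 rows; each row is the pose to reach, as a shift and turn from the pose measured when the call began, along the tool's axes at that moment; what a row does not reach only later rows make up. A row lasts 1/10 s, in which the tool goes at most 50 mm and 8.59 degrees, less where a joint would pass 70% of its speed; a pose out of reach is approached as far as the arm can. A call with a gripper value outside its range is refused whole. "claw" is the opening in per cent of the stroke, from 0 (shut) to 100 (fully open), set as the call begins (left out, the last holds). The fingers move at their own pace and stop on an object; "force" is the grip in N (left out, the last holds). Time passes only in rows, so rows that repeat a pose let the fingers close. It gives the time, the measured TCP pose, the force and the opening at its end, in the units of the state.
- manip.sense(): the state, without advancing time (a new reading comes with each control period).
- snapshot(name): name is "scene" or "side" or "wrist"; returns a dict with "image" (480x640x3 uint8, blue, green, red), "depth" (480x640 float32, m along the optical axis (not along the pixel's ray), 0 where there is no reading), "fov_y" (degrees; the focal length in pixels is half the picture's height over the tangent of half this angle, whatever the lens; pixels are square), "cx", "cy" (the principal point, pixels), "R" (3x3) and "t" (3): a world point X has camera coordinates R X + t. Camera axes: x right, y down, z forward; pixel columns grow to the right and rows downward; lengths in m; the calibration is good to about 2 mm. The wrist camera is an equidistant fisheye: a pixel r from the principal point sees the ray r / f radians off the axis. A picture is of the moment at which its call begins.
- manip.sign_off(): hands the job in, once; it reports no verdict.
The state is a dict: "t": time; "q": joint angles; "qd": joint speeds; "tau": joint torques, N m; "tcp_pos": TCP position; "tool_rot": TCP orientation; "force": force on the tool from outside, world axes, zero at the start; "ft_torque": the same for the moment, N m; "finger_gap": opening from 0.0 (shut) to 1.0 (fully open).
Only numpy, scipy, OpenCV 4.12 (cv2) and the standard library are available. Lean on these libraries where they do the work, as an engineer would, in place of code of your own. Each camera call takes 0.05 s, during which the arm holds its last target.

### The job

Three cabinet legs have fallen over in the black leg bin, one per bay. Tip the long round one upright, so that it stands free on its foot on the floor of its bay, ready to be measured. Do not lift its foot out of the bin on the way, and leave the square leg and the short round leg leaning as they are.

Things in the scene. Friction and masses are not known exactly. Their poses are not given: they have to be found in the camera images.
- long_leg_mid (a point): Centre (half-way up, on the axis) of the long round leg: aluminium tube 40 mm in diameter, 300 mm long with its black foot (56 mm in diameter, 12 mm thick), about 0.35 kg. z axis: from foot to top. It leans 37 degrees towards the bin's -x: foot in the floor corner at the bay's far (+x) wall, shaft on the near (-x) wall's rim, its last 100 mm out past the rim.
- long_leg_foot (a point): Centre of the underside of the long round leg's foot, 150 mm from its centre; same axes. The leg stands by itself on this foot once it is upright.
- square_leg_mid (a point): Centre of the square aluminium leg, 40 by 40 mm and 300 mm long, with the same black round foot, leaning in the same way in another bay. To be left alone.
- short_leg_mid (a point): Centre of the short round aluminium leg, 40 mm in diameter and 235 mm long, with the same black round foot, leaning in the same way in another bay. To be left alone.
- bin: Fixed open bin of black board with pale rims, 175 (x) by 430 (y) by 172 mm high. Origin: centre of its underside, on the table; z up. Floor 12 mm, walls and dividers 10 mm thick, all to the same height. Three bays 155 (x) by 130 (y) mm, 160 mm deep, centred at x = 0, y = -140, 0, 140 mm. Which leg is in which bay varies; it lies within 10 mm of the bay's middle in y.

How it is judged:
By the outcome, as a careful person would: the job done as asked, in the order asked, and still so for the second after the job is handed in, with the robot touching nothing.
It also fails if it takes over 35 s, if anything falls off the work surface, if the arm or the gripper's body presses on something with over 40 N, if the wrist force passes 120 N, or if a joint passes its speed limit or range.

## Working session

There is one attempt and no reset: what is moved stays moved. The work goes in short steps, Python scripts to look and compute and a tool call to move; the robot and the scene stay as the last step left them, time stands still between calls to the robot, and variables do not carry over. Pictures are saved under pics/ and viewed, and the job is handed in when it is done.

Besides the shell and the picture viewer there is one more tool, called after ">>>" as name([rows], argument=value, ...), one row to a line, values as JSON. play_rows: Moves the arm, as the interface text tells. Its arguments: {"type":"object","properties":{"series":{"type":"array","items":{"type":"array","items":{"type":"number"}}},"claw":{"type":"number"},"force":{"type":"number"}},"required":["series"]}

```bash
mkdir -p pics; ls
cat > h.py <<'E'
import numpy as np, cv2
from station import manip, snapshot
def snap(n,f):
    s=snapshot(n); cv2.imwrite('pics/'+f,s['image']); np.savez('pics/'+f[:-4]+'.npz',**s); return s
E
python3 - <<'E'
from h import *
for n in ['scene','side','wrist']:
    s=snap(n,n+'0.png'); R,t=s['R'],s['t']; print(n,s['fov_y'],s['cx'],s['cy'],-R.T@t,R[2],(s['depth']>0).mean())
print(manip.sense(), manip.hold_point_z)
E
```

```text
pics
scene 54.58146400521074 312.64693823611134 239.55179894542277 [ 0.45352028 -0.21620905  0.69687584] [ 0.21373917  0.3694194  -0.90434776] 0.995927734375
side 43.8194776381769 329.5413031725564 245.68508860934648 [1.1051385  0.46314529 0.70640871] [-0.56928589 -0.47958    -0.66776987] 0.996025390625
wrist 65.70646984690485 317.7740364740501 239.1553642539812 [ 0.23083078 -0.58544146  0.37463293] [-0.27755107 -0.07173908 -0.95802866] 0.9929850260416667
{'t': 0.15, 'q': array([-1.48950786e+00,  5.28266745e-01,  1.43364855e+00,  4.04176161e-06,
        1.18143176e+00, -1.78490297e-01]), 'qd': array([-0.00068068, -0.00210982, -0.00447763,  0.00147256,  0.00060908,
        0.00062609]), 'tau': array([ 8.71295615e-04, -4.42743981e+01, -1.78275794e+01, -2.68475851e-04,
        5.59897075e-03, -2.44916386e-06]), 'tcp_pos': array([ 0.16052938, -0.60343352,  0.23053685]), 'tool_rot': array([ 0.70118153,  0.09220653, -0.70111862,  0.09096757]), 'force': array([ 0.42591733, -0.65633561, -0.11607596]), 'ft_torque': array([ 0.08915863, -0.03231921,  0.03888984]), 'finger_gap': 1.0037098459131448} 0.0187
```

View pics/scene0.png

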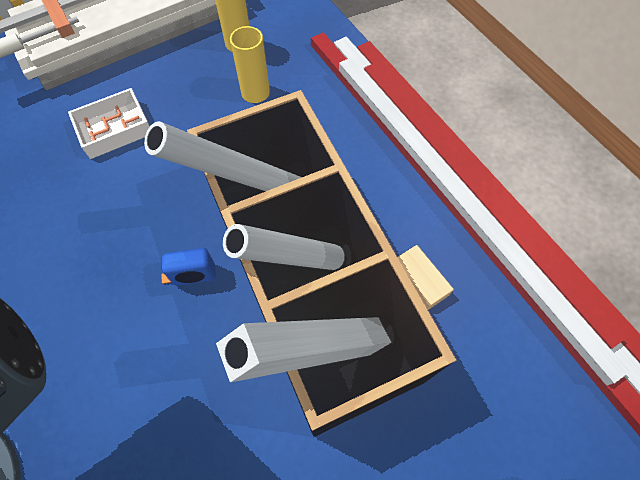

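View pics/side0.png

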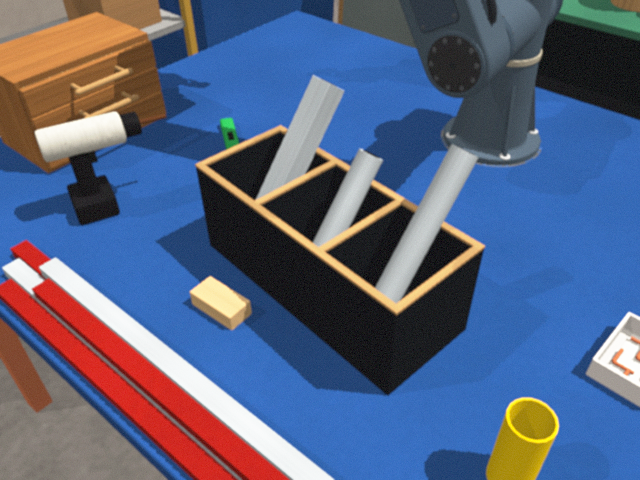

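The scene view shows the square leg in the near bay (top at 237,352), the short round leg in the middle bay (236,240) and the long round leg in the far +y bay (155,140). The side view agrees. Next I measure the bin rim and the long leg's axis.

```bash
cat >> h.py <<'E'
def load(f): return dict(np.load('pics/'+f))
def foc(s): return 240/np.tan(np.radians(float(s['fov_y']))/2)
def ray(s,u,v):
    f=foc(s); d=s['R'].T@np.array([(u-s['cx'])/f,(v-s['cy'])/f,1.]); return -s['R'].T@s['t'],d
def onz(s,u,v,z):
    c,d=ray(s,u,v); return c+d*(z-c[2])/d[2]
def cloud(s):
    f=foc(s); v,u=np.mgrid[0:480,0:640]; D=s['depth']
    P=np.stack([(u-s['cx'])/f*D,(v-s['cy'])/f*D,D],-1); return (P-s['t'])@s['R']
def proj(s,X):
    p=s['R']@X+s['t']; f=foc(s); return np.array([s['cx']+f*p[0]/p[2],s['cy']+f*p[1]/p[2]])
E
python3 - <<'E'
from h import *
S=load('scene0.npz'); D=load('side0.npz')
for n,s in(('scene',S),('side',D)):
    hsv=cv2.cvtColor(s['image'],cv2.COLOR_BGR2HSV); P=cloud(s)
    m=(hsv[...,0]>8)&(hsv[...,0]<25)&(hsv[...,1]>70)&(hsv[...,2]>120)&(abs(P[...,2]-.172)<.008)
    m=m.astype(np.uint8); nn,l,st,c=cv2.connectedComponentsWithStats(m); k=1+np.argmax(st[1:,4]); 
    # keep all comps w. z ok in bin region
    v,u=np.where((m>0)&(np.hypot(P[...,0]-P[l==k][:,0].mean(),P[...,1]-P[l==k][:,1].mean())<.3))
    pts=np.array([onz(s,a,b,.172)[:2] for a,b in zip(u,v)]).astype(np.float32)
    (c,sz,a)=cv2.minAreaRect(pts); print(n,'rim',c,sz,a,len(pts), 'z',np.median(P[v,u,2]))
    print(cv2.boxPoints((c,sz,a)))
    # grey leg points
    a_=np.radians(a)
    g=(hsv[...,1]<50)&(hsv[...,2]>90)&(P[...,2]>.06)&(P[...,2]<.4)&(np.hypot(P[...,0]-c[0],P[...,1]-c[1])<.35)
    g=cv2.erode(g.astype(np.uint8),np.ones((3,3)))
    nn,l,st,cc=cv2.connectedComponentsWithStats(g)
    for k in range(1,nn):
        if st[k,4]>400: 
            q=P[l==k]; vv=np.linalg.svd(q-q.mean(0),full_matrices=False)[2][0]; vv*=np.sign(vv[2]); print(st[k],cc[k],q.mean(0),vv,np.degrees(np.arccos(vv[2])))
E
```

```text
scene rim (0.5755264163017273, 0.013255193829536438) (0.43043428659439087, 0.17556308209896088) 82.99349975585938 8557 z 0.17195436985899185
[[ 0.4621478  -0.189647  ]
 [ 0.6363998  -0.21106254]
 [ 0.688905    0.21615739]
 [ 0.514653    0.23757292]]
[ 146  125  151   65 3385] [218.01624815 159.88360414] [0.5284291  0.1429341  0.20140612] [-0.61006564  0.06709031  0.78950542] 37.86068379300506
[ 227  225  114   43 2585] [285.05338491 248.45725338] [0.54643361 0.00893051 0.15965087] [-0.60530284  0.08111756  0.79185126] 37.641147338419835
[ 218  318  169   63 6103] [302.44191381 343.99082418] [ 0.50248969 -0.11550038  0.20182658] [-0.61518052  0.0777558   0.78454252] 38.32161348823179
side rim (0.5780234336853027, 0.015333876013755798) (0.4329030215740204, 0.17800013720989227) 82.93915557861328 5479 z 0.17167934807137233
[[ 0.46309137 -0.18853593]
 [ 0.63974166 -0.21041629]
 [ 0.6929555   0.21920368]
 [ 0.5163052   0.24108404]]
[ 258   78   84  119 3472] [302.7390553  134.56998848] [ 0.50150512 -0.10063225  0.20343963] [-0.61281097  0.1278192   0.77982368] 38.75556573799524
[ 377  146   99  154 4146] [425.72165943 222.69030391] [0.54668133 0.16231866 0.18914409] [-0.59566955  0.07328531  0.7998794 ] 36.88141248068569
[ 315  150   66   95 2038] [348.9484789  196.20461237] [0.54480147 0.02889368 0.16902525] [-0.61021258  0.11312855  0.78411896] 38.3607338958584
```

```bash
cat > fit.py <<'E'
from h import *
from scipy.optimize import least_squares
S=load('scene0.npz'); D=load('side0.npz')
a=np.radians(-7.03); C=np.array([.5768,.0143,0]); B=np.array([[np.cos(a),-np.sin(a),0],[np.sin(a),np.cos(a),0],[0,0,1]])
Q=[]
for s in (S,D):
    hsv=cv2.cvtColor(s['image'],cv2.COLOR_BGR2HSV); P=(cloud(s)-C)@B
    g=(hsv[...,1]<50)&(hsv[...,2]>90)&(P[...,2]>.06)&(P[...,2]<.4)&(abs(P[...,1]-.14)<.05)&(P[...,0]>-.2)&(P[...,0]<.09)
    g=cv2.erode(g.astype(np.uint8),np.ones((3,3)))>0
    q=P[g]; Q.append(q); print(len(q),q.min(0),q.max(0))
def fit(q):
    def r(p):
        d=np.array([p[2],p[3],1]);d/=np.linalg.norm(d); o=np.array([p[0],p[1],.2])
        return np.linalg.norm(np.cross(q-o,d),axis=1)-.02
    o=least_squares(r,[-.07,.14,-.75,0],loss='soft_l1',f_scale=.002); return o.x,np.median(abs(o.fun))
for q in Q+[np.vstack(Q)]:
    x,e=fit(q); print('axis at z=.2: x,y',x[:2],'tilt',np.degrees(np.arctan(np.hypot(x[2],x[3]))),'dir',np.degrees(np.arctan2(x[3],-x[2])),e)
    d=np.array([x[2],x[3],1]);d/=np.linalg.norm(d); t=(q-[x[0],x[1],.2])@d; top=np.array([x[0],x[1],.2])+d*np.percentile(t,99.5);print('top',top)
th=np.radians(37)
for s in (265,):
    print('expected grasp', 77.5-28*np.cos(th)-s*np.sin(th),12+28*np.sin(th)+s*np.cos(th))
    print('axis at .2 expected x',77.5-28*np.cos(th)-(200-12-28*np.sin(th))*np.tan(th))
st=manip.sense()
from scipy.spatial.transform import Rotation as Ro
print(Ro.from_quat(st['tool_rot']).as_matrix())
E
python3 fit.py
```

```text
3404 [-0.14006147  0.11343129  0.07917253] [0.04064395 0.15213113 0.28037644]
4143 [-0.12277512  0.12179168  0.09327076] [0.02348528 0.15694423 0.27949277]
axis at z=.2: x,y [-0.07567028  0.13496327] tilt 36.897114460178344 dir 0.008354046159093846 0.00046060204869885144
top [-0.12691073  0.13497074  0.26825304]
axis at z=.2: x,y [-0.07484313  0.13527983] tilt 36.97186681306947 dir -0.05724462574361813 0.0007650608539831565
top [-0.12427515  0.13523044  0.26566559]
axis at z=.2: x,y [-0.07510125  0.13524399] tilt 36.96960316145266 dir -0.10085900640879054 0.0006311045902535548
top [-0.12646175  0.13515358  0.26823307]
expected grasp -104.34277541661697 240.48923081078996
axis at .2 expected x -73.83195155359937
[[-1.38728930e-04  2.56865141e-01 -9.66447246e-01]
 [ 1.74891458e-03 -9.66445715e-01 -2.56864985e-01]
 [-9.99998461e-01 -1.72586828e-03 -3.15161211e-04]]
```

```bash
python3 -c "
from station import manip; print([x for x in dir(manip) if x[0]!='_'])"
```

```text
['PlanningError', 'hold_point_z', 'sense', 'sign_off']
```

```bash
cat > plan.py <<'E'
from h import *
from scipy.spatial.transform import Rotation as Ro
a=np.radians(-7.03); C=np.array([.5768,.0143,0]); B=np.array([[np.cos(a),-np.sin(a),0],[np.sin(a),np.cos(a),0],[0,0,1]])
def b2w(p): return C+B@np.array(p)
def w2b(p): return B.T@(np.array(p)-C)
def totool(w):
    st=manip.sense(); return Ro.from_quat(st['tool_rot']).as_matrix().T@(np.array(w)-st['tcp_pos'])
def G(th,s=.262):
    th=np.radians(th); return np.array([.0775-.028*np.cos(th)-s*np.sin(th),.1352,.012+.028*np.sin(th)+s*np.cos(th)])
def state():
    st=manip.sense(); R=Ro.from_quat(st['tool_rot']).as_matrix(); y=R[:,1]
    print('t',round(st['t'],2),'tcp bin',np.round(w2b(st['tcp_pos']),4),'w',np.round(st['tcp_pos'],4),'F',np.round(st['force'],2),'M',np.round(st['ft_torque'],2),'gap',round(st['finger_gap'],3),'q',np.round(st['q'],2),'yerr',np.round(np.degrees(np.arctan2(*(B.T@y)[:2])),2),'xax',np.round(R[:,0],3))
E
python3 - <<'E'
from plan import *
state()
g=b2w(G(37)); print(g)
for w in ([.16,-.603,.35],[.40,-.40,.35],[.52,-.1,.35],[g[0],g[1],.35]): print(w,totool(w))
E
```

```text
t 0.15 tcp bin [-0.3375 -0.664   0.2305] w [ 0.1605 -0.6034  0.2305] F [ 0.43 -0.66 -0.12] M [ 0.09 -0.03  0.04] gap 1.004 q [-1.49  0.53  1.43  0.    1.18 -0.18] yerr 158.09 xax [-0.     0.002 -1.   ]
[0.49158052 0.16103304 0.23809332]
[0.16, -0.603, 0.35] [-0.11946213 -0.00076113  0.00036261]
[0.4, -0.4, 0.35] [-0.1191404  -0.13530198 -0.28372832]
[0.52, -0.1, 0.35] [-0.11863237 -0.39441187 -0.47676149]
[np.float64(0.49158052014642134), np.float64(0.1610330377529488), 0.35] [-0.1181719  -0.65398611 -0.51634581]
```

>>> play_rows([
  [-0.05,0,0,0],
  [-0.1,0,0,0],
  [-0.12,-0.02,-0.035,0],
  [-0.12,-0.04,-0.075,4],
  [-0.12,-0.06,-0.115,8],
  [-0.12,-0.08,-0.155,12],
  [-0.12,-0.1,-0.2,16],
  [-0.12,-0.12,-0.24,20],
  [-0.12,-0.14,-0.28,22],
  [-0.12,-0.17,-0.31,22],
  [-0.12,-0.205,-0.34,22],
  [-0.12,-0.24,-0.37,22],
  [-0.12,-0.275,-0.4,22],
  [-0.12,-0.31,-0.425,22],
  [-0.12,-0.35,-0.45,22],
  [-0.12,-0.39,-0.47,22],
  [-0.12,-0.39,-0.475,22],
  [-0.12,-0.39,-0.475,22],
])

```text
t: 1.95
tcp_pos: [0.5198, -0.1037, 0.3512]
tool_rot: [-0.706, 0.042, 0.706, 0.043]
force: [0.6, -1.0, 0.6]
finger_gap: 0.999
```

Run:
```python
from plan import *
state(); g=b2w(G(37)); print(totool([g[0],g[1],.35]))
```

```text
t 1.95 tcp bin [-0.0421 -0.1241  0.3512] w [ 0.5198 -0.1037  0.3512] F [ 0.6  -0.96  0.61] M [ 0.04 -0.05  0.01] gap 0.999 q [-0.41  0.27  1.51  0.    1.36  1.28] yerr 179.91 xax [-0.     0.001 -1.   ]
[ 0.00149573 -0.25939029  0.05999909]
```

>>> play_rows([
  [0,-0.04,0.01,0],
  [0,-0.085,0.02,0],
  [0,-0.13,0.03,0],
  [0,-0.175,0.04,0],
  [0,-0.22,0.05,0],
  [0,-0.259,0.06,0],
  [0,-0.259,0.06,0],
  [0,-0.259,0.06,0],
])

```text
t: 2.75
tcp_pos: [0.4918, 0.1598, 0.3513]
tool_rot: [-0.706, 0.043, 0.706, 0.043]
force: [0.6, -1.1, -0.8]
finger_gap: 1.003
```

Run:
```python
from plan import *
state(); g=b2w(G(37)); print(totool(g-[0,0,.0187])); snap('scene','s1.png');snap('wrist','w1.png')
```

```text
t 2.75 tcp bin [-0.1022  0.134   0.3513] w [0.4918 0.1598 0.3513] F [ 0.65 -1.1  -0.76] M [ 0.01 -0.01 -0.04] gap 1.003 q [0.1  0.25 1.53 0.   1.35 1.79] yerr 179.89 xax [-0.  0. -1.]
[ 0.13190964 -0.00116362  0.00031305]
```

View pics/w1.png

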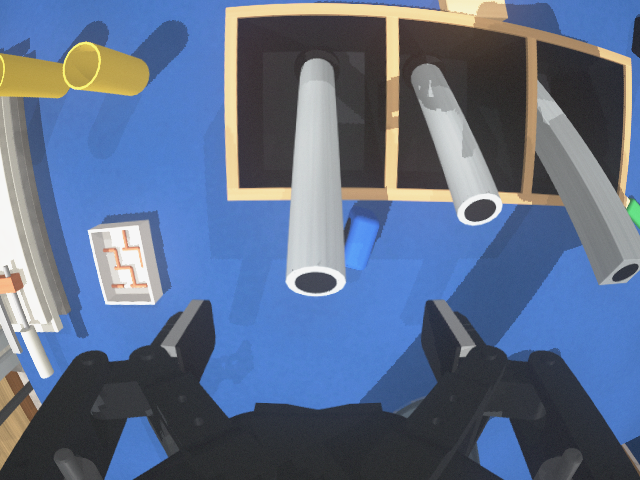

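The wrist view shows the long leg (top rim at 316,282) midway between the fingers (about 205 and 430). Lowering onto it.

>>> play_rows([
  [0.04,-0.001,0,0],
  [0.08,-0.001,0,0],
  [0.11,-0.001,0,0],
  [0.132,-0.001,0,0],
  [0.132,-0.001,0,0],
  [0.132,-0.001,0,0],
])

```text
t: 3.45
tcp_pos: [0.4929, 0.1585, 0.2196]
tool_rot: [-0.706, 0.044, 0.706, 0.044]
force: [0.2, -1.1, 0.7]
finger_gap: 1.002
```

>>> play_rows([
  [0,0,0,0],
  [0,0,0,0],
  [0,0,0,0],
  [0,0,0,0],
  [0,0,0,0],
  [0,0,0,0],
  [0,0,0,0],
  [0,0,0,0],
  [0,0,0,0],
  [0,0,0,0],
], claw=40, force=20)

```text
t: 4.45
tcp_pos: [0.4933, 0.1585, 0.2201]
tool_rot: [0.706, -0.044, -0.705, -0.044]
force: [-0.4, -0.5, 5.9]
finger_gap: 0.459
```

Run:
```python
from plan import *
state(); snap('side','d2.png');snap('wrist','w2.png');snap('scene','s2.png')
a=cv2.imread('pics/d2.png');b=cv2.imread('pics/w2.png');cv2.imwrite('pics/c2.png',cv2.resize(np.hstack([a,b]),(800,300)))
```

```text
t 4.45 tcp bin [-0.1005  0.1329  0.2201] w [0.4933 0.1585 0.2201] F [-0.41 -0.53  5.92] M [-0.23 -0.07  0.03] gap 0.459 q [0.09 0.4  1.71 0.   1.03 1.79] yerr -179.83 xax [ 0.001  0.    -1.   ]
```

View pics/c2.png

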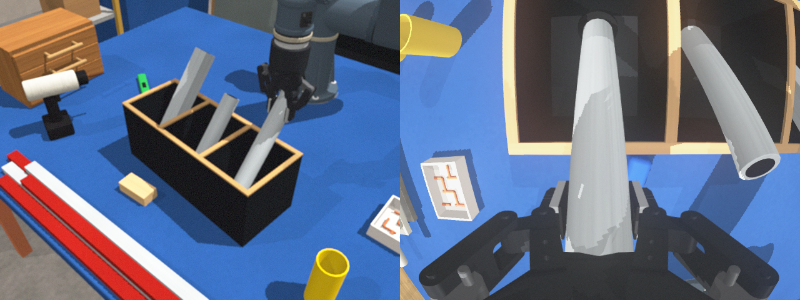

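Run:
```python
from plan import *
g=G(37)
for th in range(36,-2,-3): d=G(th)-g; print(th,'tx',round(-d[2],4),'tz',round(-d[0],4))
```

```text
36 tx -0.0023 tz -0.0034
33 tx -0.0089 tz -0.0139
30 tx -0.0148 tz -0.0248
27 tx -0.0201 tz -0.0361
24 tx -0.0246 tz -0.0479
21 tx -0.0285 tz -0.06
18 tx -0.0317 tz -0.0724
15 tx -0.0342 tz -0.0852
12 tx -0.036 tz -0.0982
9 tx -0.0371 tz -0.1114
6 tx -0.0374 tz -0.1248
3 tx -0.037 tz -0.1384
0 tx -0.0359 tz -0.152
```

>>> play_rows([
  [-0.003,0,-0.0035,0],
  [-0.006,0,-0.0085,0],
  [-0.01,0,-0.014,0],
  [-0.013,0,-0.019,0],
  [-0.0155,0,-0.0248,0],
  [-0.0185,0,-0.03,0],
  [-0.021,0,-0.036,0],
  [-0.0235,0,-0.042,0],
  [-0.0255,0,-0.048,0],
  [-0.0275,0,-0.054,0],
  [-0.0295,0,-0.06,0],
  [-0.0295,0,-0.06,0],
])

```text
t: 5.8
tcp_pos: [0.5541, 0.1508, 0.2498]
tool_rot: [0.706, -0.044, -0.705, -0.045]
force: [-0.8, -0.2, -2.7]
finger_gap: 0.463
```

Run:
```python
from plan import *
state(); snap('side','d3.png');snap('scene','s3.png')
a=cv2.imread('pics/d3.png');b=cv2.imread('pics/s3.png');cv2.imwrite('pics/c3.png',cv2.resize(np.hstack([a,b]),(800,300)))
```

```text
t 5.8 tcp bin [-0.0392  0.1327  0.2498] w [0.5541 0.1508 0.2498] F [-0.78 -0.19 -2.74] M [0.04 0.29 0.06] gap 0.463 q [ 0.07  0.44  1.54 -0.    1.16  1.77] yerr -179.81 xax [ 0.002  0.    -1.   ]
```

View pics/c3.png

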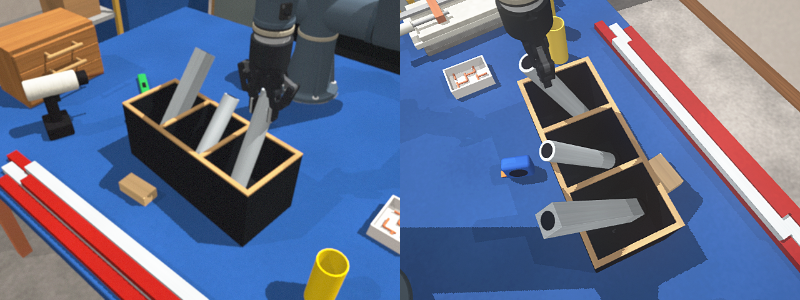

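```bash
cat > tilt.py <<'E'
from plan import *
import sys
from scipy.optimize import least_squares
def tilt(files,zmax,show=True):
    Q=[]
    for f in files:
        s=load(f); hsv=cv2.cvtColor(s['image'],cv2.COLOR_BGR2HSV); P=(cloud(s)-C)@B
        g=(hsv[...,1]<50)&(hsv[...,2]>75)&(P[...,2]>.04)&(P[...,2]<zmax)&(abs(P[...,1]-.137)<.045)&(P[...,0]>-.2)&(P[...,0]<.074)
        g=cv2.erode(g.astype(np.uint8),np.ones((3,3)))>0; Q.append(P[g])
    Q.append(np.vstack(Q))
    for q in Q:
        if len(q)<50: print('few',len(q)); continue
        def r(p):
            d=np.array([p[2],p[3],1]);d/=np.linalg.norm(d); o=np.array([p[0],p[1],.12])
            return np.linalg.norm(np.cross(q-o,d),axis=1)-.02
        o=least_squares(r,[*q.mean(0)[:2],-.4,0],loss='soft_l1',f_scale=.002); x=o.x
        print(len(q),'at z=.12',np.round(x[:2],4),'tilt -x deg',np.round(np.degrees(np.arctan(-x[2])),2),'tilt y',np.round(np.degrees(np.arctan(x[3])),2),'z=.012:',np.round(x[:2]-x[2:]*.108,4),'med err',np.round(np.median(abs(o.fun)),4),'z',q[:,2].min().round(3),q[:,2].max().round(3))
if __name__=='__main__': tilt(sys.argv[2:],float(sys.argv[1]))
E
python3 tilt.py .22 s3.npz d3.npz
```

```text
1201 at z=.12 [0.0122 0.1327] tilt -x deg 21.47 tilt y -0.02 z=.012: [0.0547 0.1327] med err 0.0004 z 0.095 0.218
2060 at z=.12 [0.0132 0.1329] tilt -x deg 21.15 tilt y -0.02 z=.012: [0.055  0.1329] med err 0.0007 z 0.1 0.22
3261 at z=.12 [0.0129 0.1329] tilt -x deg 21.24 tilt y -0.06 z=.012: [0.0549 0.133 ] med err 0.0006 z 0.095 0.22
```

>>> play_rows([
  [-0.0016,0,-0.006,0],
  [-0.0032,0,-0.0124,0],
  [-0.0045,0,-0.019,0],
  [-0.0057,0,-0.0252,0],
  [-0.0067,0,-0.032,0],
  [-0.0075,0,-0.0382,0],
  [-0.0081,0,-0.045,0],
  [-0.0086,0,-0.0514,0],
  [-0.0089,0,-0.058,0],
  [-0.009,0,-0.0648,0],
  [-0.0088,0,-0.0715,0],
  [-0.0085,0,-0.0784,0],
  [-0.0082,0,-0.085,0],
  [-0.008,0,-0.09,0],
  [-0.008,0,-0.09,0],
  [-0.008,0,-0.09,0],
])

```text
t: 7.5
tcp_pos: [0.6434, 0.1395, 0.2578]
tool_rot: [0.707, -0.044, -0.704, -0.044]
force: [0.3, 0.1, -2.8]
finger_gap: 0.457
```

```bash
python3 - <<'E'
from plan import *
state(); snap('side','d4.png');snap('scene','s4.png')
a=cv2.imread('pics/d4.png');b=cv2.imread('pics/s4.png');cv2.imwrite('pics/c4.png',cv2.resize(np.hstack([a,b]),(800,300)))
E
python3 tilt.py .23 s4.npz d4.npz
```

```text
t 7.5 tcp bin [0.0508 0.1324 0.2578] w [0.6434 0.1395 0.2578] F [ 0.27  0.06 -2.8 ] M [-0.05  0.05  0.  ] gap 0.457 q [ 0.04  0.55  1.32 -0.    1.28  1.74] yerr -179.82 xax [ 0.004 -0.    -1.   ]
1293 at z=.12 [0.0328 0.0991] tilt -x deg 1.49 tilt y -0.82 z=.012: [0.0356 0.1006] med err 0.0035 z 0.091 0.229
1284 at z=.12 [0.045  0.1326] tilt -x deg 2.4 tilt y 0.05 z=.012: [0.0495 0.1325] med err 0.0005 z 0.125 0.229
2577 at z=.12 [0.0443 0.1326] tilt -x deg 2.1 tilt y 0.0 z=.012: [0.0483 0.1326] med err 0.0005 z 0.091 0.229
```

View pics/c4.png

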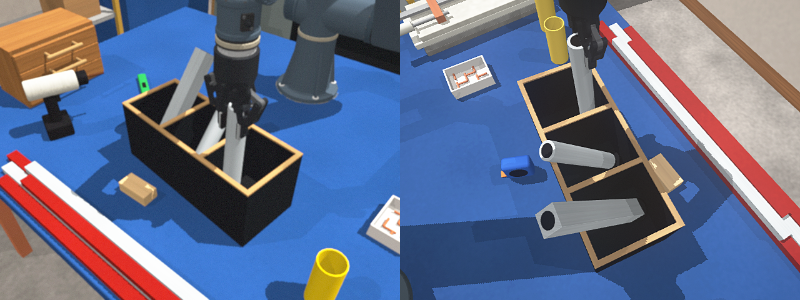

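The leg is about 2° off upright with its foot inside the stable range, but it has slid roughly 10 mm across the pads. I'll open and let it settle, then measure again.

>>> play_rows([
  [0,0,0,0],
  [0,0,0,0],
  [0,0,0,0],
  [0,0,0,0],
  [0,0,0,0],
  [0,0,0,0],
  [0,0,0,0],
  [0,0,0,0],
], claw=70)

```text
t: 8.4
tcp_pos: [0.6431, 0.1396, 0.2578]
tool_rot: [0.707, -0.044, -0.705, -0.044]
force: [0.1, 0.1, 0.0]
finger_gap: 0.7
```

```bash
python3 - <<'E'
from plan import *
state(); snap('side','d5.png');snap('scene','s5.png');snap('wrist','w5.png')
a=cv2.imread('pics/d5.png');b=cv2.imread('pics/w5.png');cv2.imwrite('pics/c5.png',cv2.resize(np.hstack([a,b]),(800,300)))
E
python3 tilt.py .23 d5.npz
```

```text
t 8.4 tcp bin [0.0504 0.1324 0.2578] w [0.6431 0.1396 0.2578] F [0.12 0.09 0.05] M [ 0.02  0.01 -0.01] gap 0.7 q [ 0.04  0.55  1.32 -0.    1.28  1.74] yerr -179.83 xax [ 0.003 -0.    -1.   ]
1148 at z=.12 [0.05   0.1333] tilt -x deg -0.43 tilt y 0.45 z=.012: [0.0491 0.1325] med err 0.0005 z 0.133 0.229
1148 at z=.12 [0.05   0.1333] tilt -x deg -0.43 tilt y 0.45 z=.012: [0.0491 0.1325] med err 0.0005 z 0.133 0.229
```

View pics/c5.png

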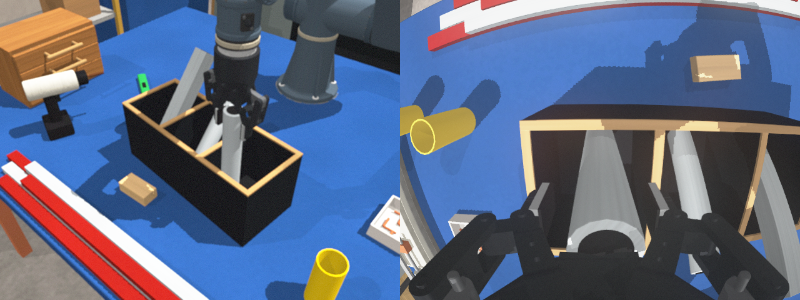

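The leg stands within about 0.5° of upright (foot at bin x≈49 mm), but its foot still touches the far wall. I'll regrip, raise it 3 mm, move it 30 mm towards the bay's middle and set it down, keeping the foot deep in the bay.

>>> play_rows([
  [0,0,0,0],
  [0,0,0,0],
  [0,0,0,0],
  [0,0,0,0],
  [0,0,0,0],
  [0,0,0,0],
  [0,0,0,0],
  [0,0,0,0],
], claw=40, force=30)

```text
t: 9.35
tcp_pos: [0.6431, 0.1395, 0.2579]
tool_rot: [0.707, -0.044, -0.705, -0.044]
force: [-0.6, -0.2, 1.9]
finger_gap: 0.462
```

>>> play_rows([
  [-0.002,0,0,0],
  [-0.004,0,0,0],
  [-0.004,0,0.004,0],
  [-0.004,0,0.008,0],
  [-0.004,0,0.012,0],
  [-0.004,0,0.016,0],
  [-0.004,0,0.02,0],
  [-0.004,0,0.024,0],
  [-0.004,0,0.028,0],
  [-0.004,0,0.03,0],
  [-0.004,0,0.03,0],
  [-0.004,0,0.03,0],
])

```text
t: 10.55
tcp_pos: [0.6135, 0.1433, 0.2619]
tool_rot: [0.707, -0.044, -0.704, -0.044]
force: [1.3, 0.1, -2.7]
finger_gap: 0.461
```

```bash
python3 - <<'E'
from plan import *
state(); snap('side','d6.png');snap('scene','s6.png')
E
python3 tilt.py .23 d6.npz s6.npz
```

```text
t 10.55 tcp bin [0.0206 0.1325 0.2619] w [0.6135 0.1433 0.2619] F [ 1.28  0.06 -2.73] M [ 0.02 -0.03  0.03] gap 0.461 q [ 0.05  0.5   1.39 -0.    1.25  1.75] yerr -179.83 xax [ 0.004 -0.    -1.   ]
1693 at z=.12 [0.0195 0.1326] tilt -x deg 0.15 tilt y 0.03 z=.012: [0.0198 0.1326] med err 0.0005 z 0.094 0.23
1286 at z=.12 [0.0068 0.0993] tilt -x deg -1.9 tilt y -1.28 z=.012: [0.0032 0.1018] med err 0.0034 z 0.091 0.229
2979 at z=.12 [0.0191 0.1326] tilt -x deg 0.0 tilt y -0.02 z=.012: [0.0191 0.1327] med err 0.0005 z 0.091 0.23
```

>>> play_rows([
  [0.001,0,0,0],
  [0.002,0,0,0],
  [0.003,0,0,0],
  [0.0037,0,0,0],
  [0.0037,0,0,0],
  [0.0037,0,0,0],
])

```text
t: 11.25
tcp_pos: [0.6136, 0.1432, 0.2581]
tool_rot: [0.707, -0.044, -0.704, -0.044]
force: [-0.7, -0.5, -1.6]
finger_gap: 0.463
```

>>> play_rows([
  [0,0,0,0],
  [0,0,0,0],
  [0,0,0,0],
  [0,0,0,0],
  [0,0,0,0],
  [0,0,0,0],
], claw=80)

```text
t: 11.85
tcp_pos: [0.6136, 0.1433, 0.2582]
tool_rot: [0.707, -0.044, -0.704, -0.044]
force: [-0.9, -0.6, 0.7]
finger_gap: 0.794
```

```bash
python3 - <<'E'
from plan import *
state(); snap('side','d7.png');snap('wrist','w7.png')
a=cv2.imread('pics/d7.png');b=cv2.imread('pics/w7.png');cv2.imwrite('pics/c7.png',cv2.resize(np.hstack([a,b]),(800,300)))
E
python3 tilt.py .23 d7.npz
```

```text
t 11.85 tcp bin [0.0208 0.1325 0.2582] w [0.6136 0.1433 0.2582] F [-0.89 -0.6   0.67] M [-0.01 -0.    0.03] gap 0.794 q [ 0.05  0.51  1.39 -0.    1.24  1.75] yerr -179.82 xax [ 0.004 -0.    -1.   ]
1648 at z=.12 [0.0194 0.1324] tilt -x deg 0.03 tilt y 0.08 z=.012: [0.0195 0.1323] med err 0.0005 z 0.095 0.23
1648 at z=.12 [0.0194 0.1324] tilt -x deg 0.03 tilt y 0.08 z=.012: [0.0195 0.1323] med err 0.0005 z 0.095 0.23
```

View pics/c7.png

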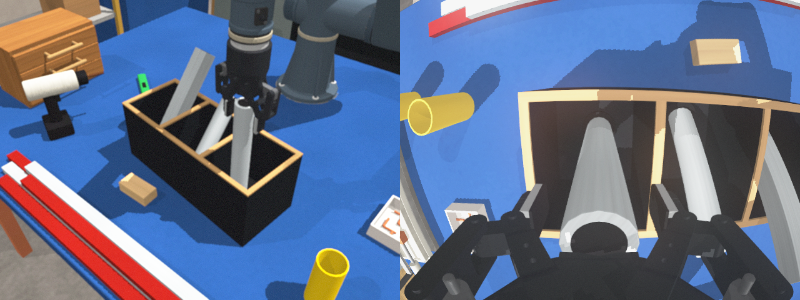

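The leg stands at 0.1° tilt between open fingers (wrist view: top at about 600,235, pads at about 533 and 660). Withdrawing straight up.

>>> play_rows([
  [-0.01,0,0,0],
  [-0.025,0,0,0],
  [-0.045,0,0,0],
  [-0.07,0,0,0],
  [-0.1,0,0,0],
  [-0.13,0,0,0],
  [-0.13,0,0.04,0],
  [-0.13,0,0.08,0],
  [-0.13,0,0.12,0],
  [-0.13,0,0.12,0],
  [-0.13,0,0.12,0],
])

```text
t: 13.05
tcp_pos: [0.4938, 0.1585, 0.389]
tool_rot: [0.708, -0.044, -0.703, -0.044]
force: [0.3, 1.2, 0.2]
finger_gap: 0.797
```

```bash
python3 - <<'E'
from plan import *
state(); snap('side','d8.png');snap('scene','s8.png')
a=cv2.imread('pics/d8.png');b=cv2.imread('pics/s8.png');cv2.imwrite('pics/c8.png',cv2.resize(np.hstack([a,b]),(800,300)))
# others: compare before/after projected clouds
for f in('s0','s8'):
    s=load({'s0':'scene0.npz','s8':'s8.npz'}[f]); P=(cloud(s)-C)@B; hsv=cv2.cvtColor(s['image'],cv2.COLOR_BGR2HSV)
    for y in(-.14,0):
        g=(hsv[...,1]<50)&(hsv[...,2]>90)&(P[...,2]>.19)&(P[...,2]<.3)&(abs(P[...,1]-y)<.05)&(P[...,0]>-.2)&(P[...,0]<-.03); print(f,y,g.sum(),P[g].mean(0).round(4))
E
python3 tilt.py .32 d8.npz s8.npz
```

```text
t 13.05 tcp bin [-0.1    0.133  0.389] w [0.4938 0.1585 0.389 ] F [0.29 1.23 0.19] M [ 0.03  0.03 -0.04] gap 0.797 q [ 0.1   0.22  1.47 -0.    1.44  1.79] yerr -179.86 xax [ 0.006 -0.    -1.   ]
s0 -0.14 4207 [-0.0921 -0.137   0.2443]
s0 0 1104 [-0.0712 -0.0056  0.2102]
s8 -0.14 4169 [-0.0921 -0.1371  0.2444]
s8 0 1101 [-0.0713 -0.0056  0.2103]
3489 at z=.12 [0.0195 0.1326] tilt -x deg 0.08 tilt y -0.05 z=.012: [0.0197 0.1327] med err 0.0006 z 0.093 0.314
3016 at z=.12 [0.0186 0.1324] tilt -x deg -0.03 tilt y 0.01 z=.012: [0.0186 0.1324] med err 0.0004 z 0.089 0.314
6505 at z=.12 [0.0192 0.1325] tilt -x deg 0.04 tilt y -0.02 z=.012: [0.0193 0.1325] med err 0.0005 z 0.089 0.314
```

View pics/c8.png

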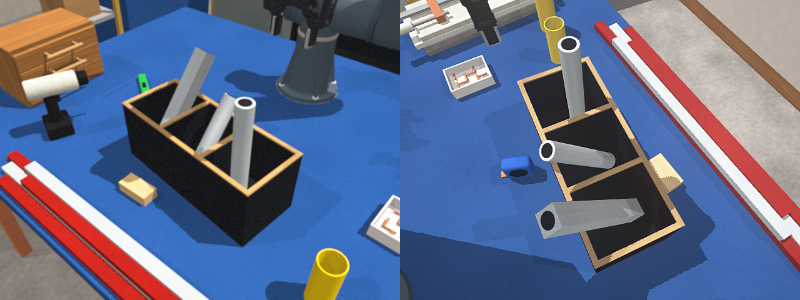

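Both views show the long leg upright and clear of the walls, with its top at z≈0.312 m as expected (12 mm floor plus 300 mm). The other two legs haven't moved, and the gripper is clear. Handing in.

```bash
python3 -c "
from station import manip; print(manip.sign_off())"
```

```text
the job is handed in; nothing more can be done
None
```

The long round leg now stands upright and free on its foot on the floor of its bay (the +y bay), and the job is handed in. I gripped it near the top and swung it up with its foot in the floor corner at the far wall. After letting it settle on its foot, I raised it about 4 mm to move it 30 mm clear of that wall. The foot stayed deep in the bay throughout.

**Last checks, all passed:**
- **Upright:** tilt is under 0.1° in both views, and the top is at about 0.31 m, as expected for a 300 mm leg on a 12 mm floor.
- **Clear of the walls:** the axis is at bin (19, 132) mm, so the foot is about 30 mm from the nearest wall.
- **Other legs:** the square and short round legs are within about 0.1 mm of where they started.
- **Limits:** I finished at about 13 s, the wrist force never read above about 6 N, and the gripper ended well clear of everything.

**Two things disagreed along the way:**
- **Slip in the pads:** the leg slid about 10 mm across the pads while tipping and was still about 2° off upright at the end of the swing. Opening the gripper let it settle flat.
- **Bad fits:** the scene-camera fit was wrong in the two views where the gripper was holding the upright leg. I relied on the side camera there, and both cameras agreed once the arm was clear.

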